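# Preset the click dial of a flow valve at the parts counter

### The job

Preset the flow valve with the red dial: pull its dial straight up until the orange lock button on the stem clicks out and holds the stem up, then turn the dial fully clockwise (seen from above) to its stop, and then back it off counter-clockwise by exactly four clicks. Let go and leave the stem locked up and the dial resting in that fourth click; do not turn the blue dial of the other valve, which is already set, and do not push the other things on the counter about.

Things in the scene. Friction and masses are not known exactly. Their poses are not given: they have to be found in the camera images.
- valve_foot (a point): The valve to set, fixed to the counter: underside centre of its grey foot plate (110 x 90 x 12 mm), z up, all parts coaxial. Brass block 56 x 56 mm up to height 62 mm; steel pipe stubs, 34 mm diameter, along its y to 75 mm either side at height 37 mm; dark sleeve, 36 mm diameter, up to 92 mm. Its x axis points to the dial's red stop mark.
- stem (a joint): How far the aluminium stem (22 mm diameter, carries plate and dial, does not rotate) is pulled up out of the sleeve, m: 0 down, 0.034 end of travel. Starts at 0 to 0.006. At 0.030 the lock button clears the rim and clicks out; pulling on to the end is harmless, and let go it rests on the button at 0.030. About 6 N lifts it; it stays where it is left.
- lock_button (a joint): Orange spring lock button, 8 mm diameter, on the side of the stem towards the red stop mark; m that it stands out: 0 is pressed in (hidden inside the sleeve), about 0.005 is clicked out over the sleeve's rim.
- dial (a joint): Angle of the red dial, rad: 0 at the clockwise stop, growing counter-clockwise seen from above, up to 3.46. Clicks every 18 degrees (0.314 rad), one exactly at the stop; let go, the dial settles into the nearest click by itself. It starts 5 to 9 clicks from the stop. Turning takes under 0.15 N m, at any height of the stem.
- dial_grip (a point): Where to grip the red dial: on its vertical axis, 24 mm above its underside, 14 mm below its top. A round fluted knob, 40 mm diameter, 38 mm tall; any grip direction will do. 124 mm above the counter with the stem at 0; rises with the stem. Turns with the dial; its x axis is the pointer's direction.
- dial_pointer (a point): Outer tip of the white pointer line on top of the red dial, 20 mm from the dial's axis. It points to marks on a white dial plate (64 mm diameter, 4 mm thick, 1 mm under the dial): red for the stop, then a black mark for each click, 1 to 11, counter-clockwise.
- blue_pointer (a point): Tip of the pointer on top of the blue dial of the other valve (same make and sizes, stem already locked up, top of dial 168 mm above the counter; its axis is 20 mm from this point, towards -x of this point). Leave alone: it must not be turned.
- coupling: Bystander: steel pipe coupling standing on the counter, 48 mm diameter, 45 mm tall; origin under its centre.
- nipple: Bystander: brass pipe nipple standing upright, 40 mm diameter, 50 mm tall; origin under its centre.
- hub: Bystander: dark flanged hub next to the red-dial valve, 52 mm diameter, 32 mm tall; origin under its centre.
- carton: Bystander: small cardboard carton 70 x 90 x 55 mm; origin under its centre.
- tape_roll: Bystander: cardboard ring (roll core), 90 mm diameter, 48 mm tall; origin under its centre.
- wrench: Bystander: wrench lying flat, 200 mm long along its x.
- flat_carton: Bystander: flat carton 100 x 70 x 30 mm; origin under its centre.

How it is judged (in metres and radians):
On the way, in this order (a step that is already met when the one before it is completed fails the run):
1. the red dial's stem is pulled up and its lock button has clicked out (value of joint stem above 0.027 m and value of joint lock_button above 0.003 m), for 0.1 s.
2. with the stem locked up, the red dial is turned fully clockwise to its stop (all of step 1 and value of joint dial below 0.08 rad), for 0.1 s.
At the end, for the whole second after the job is handed in: The stem stands more than 27 mm out with the lock button more than 3 mm out; the red dial rests at the fourth click back from its stop, 1.257 rad within 0.11 rad (about a third of a click), turning slower than 0.05 rad/s (all of step 1 and value of joint dial between 1.147 and 1.367 rad and velocity of joint dial between -0.05 and 0.05 rad/s); the robot touches nothing.
It fails at once if the blue dial is turned (its pointer moved more than 4 mm) (distance of blue_pointer from where it was at the start of the episode above 0.004 m).
It fails at once if another thing on the counter (coupling, nipple, hub, carton, tape roll, wrench, flat carton) is pushed more than 20 mm (distance of any of coupling, nipple, hub, carton, tape_roll, wrench, flat_carton from where it was at the start of the episode above 0.02 m).
It also fails if it takes over 59 s, if anything falls off the work surface, if the arm or the gripper's body presses on something with over 40 N, if the wrist force passes 120 N, or if a joint passes its speed limit or range.

### The arm

A 6-joint arm with a two-finger parallel gripper is mounted at the origin on the work surface. World frame = base frame: x ahead of the robot, y to its left, z up, the work surface at z = 0. Lengths are in m, angles in degrees, forces in N, time in s.
With the tool pointing down it reaches from about 0.25 to 0.775 m from the base axis. Payload 8.9 kg.
Tool frame: the origin (TCP) lies where the fingers leave the gripper's body, on its centre line; the fingertips stand 73 mm ahead of it and the grasp point (between the pads) lies 54 mm ahead of it; z points along the fingers, y is the direction in which the jaws open and shut (so a half turn about z gives the same grasp; the last joint's range is limited). The gripper opens to 85 mm and grips with 20 to 120 N. Pads are 22 mm wide; open, the fingers measure 114 mm over their backs; the gripper's body (76 mm by 85 mm) begins 54 mm behind the grasp point. The pads swing forward as they close: fully open they stand 13 mm farther back than shut.
Start: joints at [-81.033, 16.656, -8.789, 64.555, 0, 82.019], TCP at [0.153, -0.502, 0.304] pointing down, gripper open.
Joint ranges: [-144.48, 144.48], [-52.06, 99.96], [-74.48, 78.29], [-112.23, 115.85], [-86.99, 84.42], [-180, 180]. Speed limits (degrees/s): [127.2, 127.2, 159.86, 180, 180, 180].

### API

Orientations are given as [roll, pitch, yaw] about the fixed x, y, z axes, in that order (R = Rz(yaw) Ry(pitch) Rx(roll)).
In Python, from bench import readout, vision, manip gives the robot as it stands.
- The arm moves only by the shell command python3 -m crank 'ROWS' [OPENING] [FORCE]. ROWS is JSON, a list of rows, each a list of 2 entries, a list of its own where there are three numbers: the shift along the tool's x, y, z in m, then the turn about the tool's z in units of 8 degrees (1.0 is 8 degrees). A call has 1 to 10 rows; each row is the pose to reach, as a shift and turn from the pose measured when the call began, along the tool's axes at that moment; what a row does not reach only later rows make up. A row lasts 1/8 s, in which the tool goes at most 62.5 mm and 10.7 degrees, less where a joint would pass 70% of its speed; a pose out of reach is approached as far as the arm can. A call with a gripper value outside its range is refused whole. OPENING is the finger opening in m, from 0 to 0.0854, set as the call begins (- or left out, the last holds). The fingers move at their own pace and stop on an object; FORCE is the grip in N (left out, the last holds). Time passes only in rows, so rows that repeat a pose let the fingers close. It gives the time, the measured TCP pose, the force and the opening at its end, in the units of the state.
- readout.get_state(): the state, without advancing time (a new reading comes with each control period).
- vision.camera(name): name is "side" or "top"; returns a dict with "image" (480x640x3 uint8, red, green, blue), "fov_y" (degrees; the focal length in pixels is half the picture's height over the tangent of half this angle, whatever the lens; pixels are square), "cx", "cy" (the principal point, pixels), "xyz" and "rotation" of the camera in the world. Camera axes: x right, y up, looking along -z (the intrinsics and any distortion apply to the point x, -y, -z); pixel columns grow to the right and rows downward; lengths in m; the calibration is good to about 2 mm. A picture is of the moment at which its call begins. There is no depth.
- manip.hand_in(): hands the job in, once; it reports no verdict.
The state is a dict: "time_s": time; "joint_positions": joint angles; "dq": joint speeds; "tau": joint torques, N m; "position": TCP position; "tcp_rot": TCP orientation; "wrist_force": force on the tool from outside, world axes, zero at the start; "torque": the same for the moment, N m; "grip_width": opening from 0.0 (shut) to 1.0 (fully open).
Only numpy, scipy, OpenCV 4.12 (cv2) and the standard library are available. Lean on these libraries where they do the work, as an engineer would, in place of code of your own. Each camera call takes 0.05 s, during which the arm holds its last target. There are 200 camera calls.

## Working session

There is one attempt and no reset: what is moved stays moved. The work goes in short steps, Python scripts to look and compute and a shell command to move; the robot and the scene stay as the last step left them, time stands still between calls to the robot, and variables do not carry over. Pictures are saved under pics/ and viewed, about 8 in all and at most 12, crops included, and the job is handed in when it is done.

```bash
mkdir -p pics; ls; python3 - <<'E'
from bench import readout, vision
import cv2
print(readout.get_state())
for n in("top","side"):
    c=vision.camera(n); cv2.imwrite(f"pics/{n}0.png",c["image"][:,:,::-1])
    print({k:v for k,v in c.items() if k!="image"})
E
```

```text
pics
{'time_s': 0.0, 'joint_positions': array([-8.10333395e+01,  1.66881233e+01, -8.83093570e+00,  6.45539318e+01,
       -5.97263104e-04,  8.20186278e+01]), 'dq': array([ 0.04224979,  0.00053969,  0.08129125, -0.04491178,  0.09129942,
       -0.01576354]), 'tau': array([-8.42673162e-04, -5.37136352e+01,  3.31375802e+01,  1.58265891e-02,
       -1.49693506e-04,  2.42953109e-05]), 'position': array([ 0.15298692, -0.50186102,  0.30334041]), 'tcp_rot': array([-1.79927633e+02, -9.54338209e-03,  1.69480271e+01]), 'wrist_force': array([-0.04382998,  0.36479064, -0.46774618]), 'torque': array([-0.00957709, -0.02474471, -0.04341802]), 'grip_width': 0.9960356541206985}
{'fov_y': 48.78476921430428, 'cx': 317.46318596739724, 'cy': 235.84591942805565, 'xyz': array([ 0.5067957 , -0.00686721,  1.42324271]), 'rotation': array([  4.15634543,   1.39810156, -88.51890865])}
{'fov_y': 49.76300395824133, 'cx': 322.71470120484304, 'cy': 238.98202188126962, 'xyz': array([ 0.3643489 , -0.86424484,  0.87158579]), 'rotation': array([ 49.36070871,  -1.28974575, -13.11436262])}
```

View pics/top0.png

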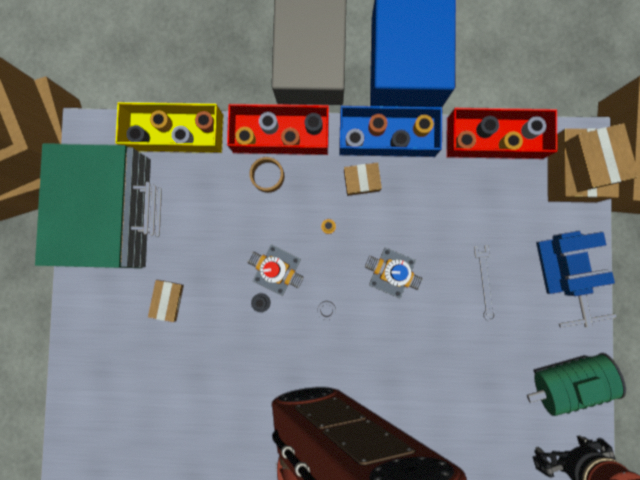

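View pics/side0.png

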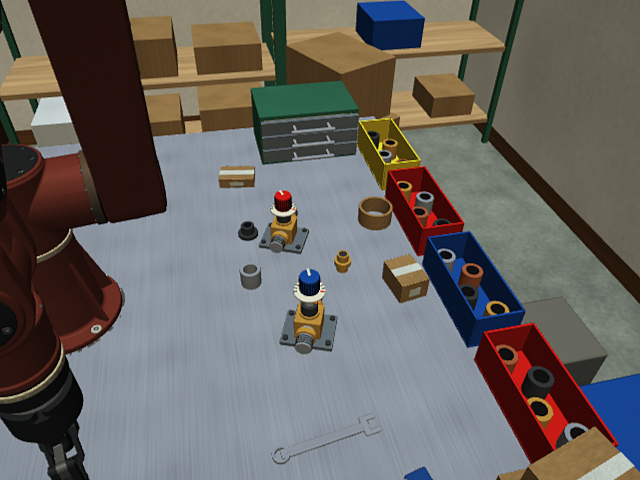

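Top view: red dial at about (272,269), blue at (399,272), hub at (261,302), coupling at (327,310). Side view: red dial at (283,203), blue at (309,282).

```bash
cat > h.py <<'E'
import numpy as np, cv2
from scipy.spatial.transform import Rotation as R
from bench import readout, vision
def rot(c): return R.from_euler('xyz',c["rotation"],degrees=True).as_matrix()
def f(c): return 240/np.tan(np.radians(c["fov_y"]/2))
def at_z(c,u,v,z):
    d=rot(c)@np.array([(u-c["cx"])/f(c),-(v-c["cy"])/f(c),-1]); return c["xyz"]+d*(z-c["xyz"][2])/d[2]
def proj(c,p):
    q=rot(c).T@(np.asarray(p)-c["xyz"]); return np.array([c["cx"]-f(c)*q[0]/q[2],c["cy"]+f(c)*q[1]/q[2]])
def red(c,u0,v0,r=30):
    i=c["image"].astype(int); m=(i[...,0]>130)&(i[...,1]<70)&(i[...,2]<70)
    v,u=np.nonzero(m[v0-r:v0+r,u0-r:u0+r]); return u.mean()+u0-r,v.mean()+v0-r,len(u)
def crop(c,u,v,w,k,name):
    u,v=int(u),int(v); im=c["image"][v-w:v+w,u-w:u+w,::-1]
    cv2.imwrite(name,cv2.resize(im,None,fx=k,fy=k,interpolation=cv2.INTER_CUBIC))
E
python3 - <<'E'
from h import *
t=vision.camera("top"); s=vision.camera("side")
ut=red(t,272,269); us=red(s,283,203,22); print(ut,us)
for z in(.138,.141,.144): print(z,at_z(t,ut[0],ut[1],z))
for z in(.119,.122,.125): print(z,at_z(s,us[0],us[1],z))
for n,(u,v) in dict(hub=(261,302),coup=(327,310),nip=(328,226),tape=(267,175)).items(): print(n,at_z(t,u,v,.04))
print('blue',at_z(t,399,272,.168))
a=[]
for c,(u,v),n,w in((t,ut[:2],'a',25),(s,us[:2],'b',35)):
    u,v=int(u),int(v); a.append(cv2.resize(c["image"][v-w:v+w,u-w:u+w,::-1],(400,400),interpolation=cv2.INTER_CUBIC))
cv2.imwrite("pics/z1.png",np.hstack(a))
E
```

```text
(np.float64(272.2269503546099), np.float64(269.0851063829787), 141) (np.float64(282.57798165137615), np.float64(195.4678899082569), 109)
0.138 [0.51579294 0.13471396 0.138     ]
0.141 [0.51577194 0.13438348 0.141     ]
0.144 [0.51575094 0.13405301 0.144     ]
0.119 [0.52015701 0.16670033 0.119     ]
0.122 [0.51953592 0.16259072 0.122     ]
0.125 [0.51891483 0.1584811  0.125     ]
hub [0.43021362 0.17206594 0.04      ]
coup [ 4.14262681e-01 -2.39283131e-04  4.00000000e-02]
nip [0.63299444 0.00250649 0.04      ]
tape [0.76480207 0.16736208 0.04      ]
blue [ 0.51639931 -0.16836164  0.168     ]
```

View pics/z1.png

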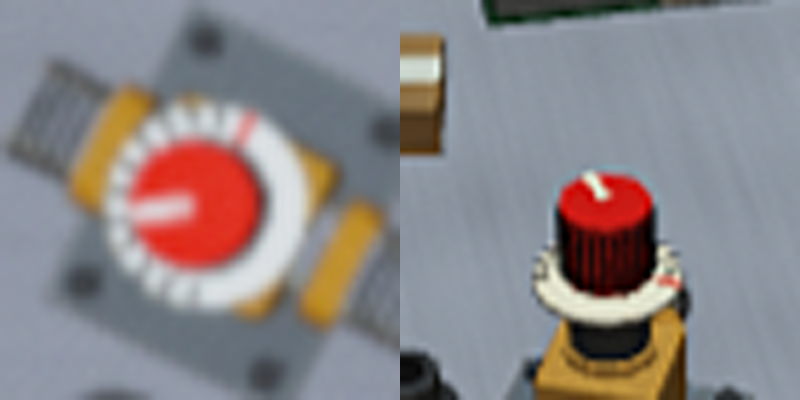

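Close-up: plate centre about (205,205), red mark at (248,125) → −28° in world; pointer tip at (135,213) → about +98°. The dial is therefore about 126°, or 7 clicks, from the stop. It is at roughly (0.516, 0.134), with the stem about 4 mm up. I need j6 ≈ −70 at the grasp so there is room to turn clockwise.

```bash
python3 -m crank '[[[0.266,-0.251,0],-7],[[0.532,-0.502,0],-15],[[0.532,-0.502,0],-15],[[0.532,-0.502,0],-15],[[0.532,-0.502,0],-15],[[0.532,-0.502,0],-15],[[0.532,-0.502,0],-15],[[0.532,-0.502,0],-15],[[0.532,-0.502,0],-15],[[0.532,-0.502,0],-15]]' 0.085
cat >> h.py <<'E'
def togo(x,y,z,j6=None):
    s=readout.get_state(); T=R.from_euler('xyz',s["tcp_rot"],degrees=True)
    print("t",round(s["time_s"],2),"pos",s["position"].round(4),"rot",s["tcp_rot"].round(2),"j1",s["joint_positions"][0].round(1),"j6",s["joint_positions"][5].round(1),"F",s["wrist_force"].round(1),"M",s["torque"].round(2),"w",round(s["grip_width"],3))
    print("shift",T.inv().apply(np.array([x,y,z])-s["position"]).round(4), "turn", None if j6 is None else round((j6-s["joint_positions"][5])/8,2))
E
python3 -c "
from h import *
togo(.5158,.1344,.30,-72)"
```

```text
time_s: 1.45
position: [0.4635, 0.0428, 0.3041]
tcp_rot: [180.0, -0.0, 124.7]
wrist_force: [1.8, -1.8, 0.4]
grip_width: 0.995
t 1.45 pos [0.4635 0.0428 0.3041] rot [ 1.7996e+02 -1.0000e-02  1.2475e+02] j1 -3.7 j6 51.5 F [ 1.8 -1.8  0.4] M [-0.13 -0.09 -0.03] w 0.995
shift [0.0454 0.0952 0.0042] turn -15.44
```

```bash
python3 -m crank '[[[0.0454,0.0952,0.004],-9],[[0.0454,0.0952,0.004],-12],[[0.0454,0.0952,0.004],-12],[[0.0454,0.0952,0.004],-12],[[0.0454,0.0952,0.004],-12],[[0.0454,0.0952,0.004],-12],[[0.0454,0.0952,0.004],-12],[[0.0454,0.0952,0.004],-12],[[0.0454,0.0952,0.004],-12],[[0.0454,0.0952,0.004],-12]]'
python3 -c "
from h import *
togo(.5158,.1344,.24,-72)"
```

```text
time_s: 2.7
position: [0.5157, 0.1343, 0.3]
tcp_rot: [180.0, 0.0, -139.3]
wrist_force: [-1.0, -0.5, 0.3]
grip_width: 0.996
t 2.7 pos [0.5157 0.1343 0.3   ] rot [ 1.7999e+02  2.0000e-02 -1.3932e+02] j1 6.7 j6 -34.0 F [-1.  -0.5  0.3] M [ 0.01 -0.03  0.  ] w 0.996
shift [-0.0001 -0.      0.06  ] turn -4.76
```

```bash
python3 -m crank '[[[0,0,0.03],-1.3],[[0,0,0.06],-2.6],[[0,0,0.08],-3.9],[[0,0,0.08],-4.7],[[0,0,0.08],-4.7],[[0,0,0.08],-4.7]]'
python3 - <<'E'
from h import *
togo(.5158,.1344,.184)
s=vision.camera("side"); crop(s,283,185,60,5,"pics/s1.png")
u=red(s,283,203,22);print(u)
E
```

```text
time_s: 3.45
position: [0.516, 0.1344, 0.2203]
tcp_rot: [-180.0, 0.0, -102.0]
wrist_force: [0.7, 0.1, -0.3]
grip_width: 0.998
t 3.45 pos [0.516  0.1344 0.2203] rot [-1.7996e+02  4.0000e-02 -1.0198e+02] j1 6.7 j6 -71.3 F [ 0.7  0.1 -0.3] M [ 0.01 -0.01 -0.04] w 0.998
shift [0.0001 0.0002 0.0363] turn None
(np.float64(282.57798165137615), np.float64(195.4678899082569), 109)
```

View pics/s1.png

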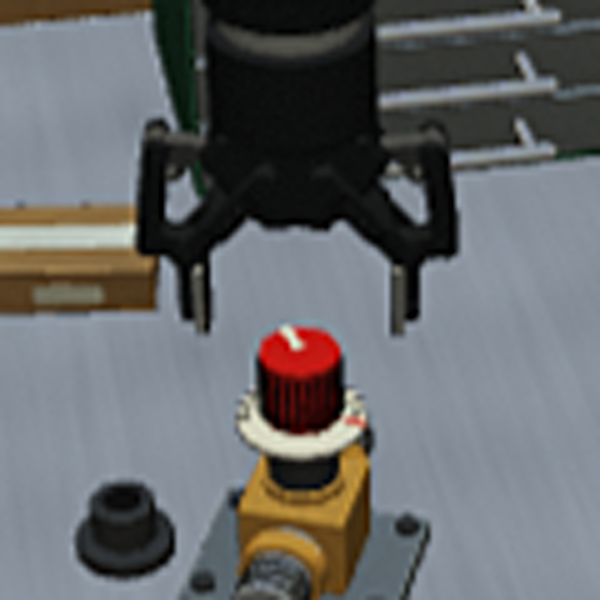

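The jaws straddle the dial evenly: jaws at columns 205 and 400, dial at 300. Descending and gripping.

```bash
python3 -m crank '[[[0,0,0.018],0],[[0,0,0.036],0],[[0,0,0.036],0],[[0,0,0.036],0]]'; python3 -m crank '[[[0,0,0],0],[[0,0,0],0],[[0,0,0],0],[[0,0,0],0],[[0,0,0],0],[[0,0,0],0],[[0,0,0],0],[[0,0,0],0]]' 0.03 40; python3 -c "
from h import *
togo(.5158,.1344,.184)"
```

```text
time_s: 4.0
position: [0.5164, 0.1345, 0.185]
tcp_rot: [-179.9, 0.1, -102.0]
wrist_force: [0.7, -0.2, -0.9]
grip_width: 0.995
time_s: 5.0
position: [0.5149, 0.1348, 0.1848]
tcp_rot: [179.9, 0.1, -102.0]
wrist_force: [-7.0, 3.0, 2.3]
grip_width: 0.455
t 5.0 pos [0.5149 0.1348 0.1848] rot [ 1.7991e+02  6.0000e-02 -1.0196e+02] j1 6.8 j6 -71.3 F [-7.   3.   2.3] M [0.43 0.97 0.03] w 0.455
shift [ 0.0002 -0.001   0.0008] turn None
```

```bash
python3 -m crank '[[[0,0.0005,-0.006],0],[[0,0.0005,-0.012],0],[[0,0.0005,-0.018],0],[[0,0.0005,-0.024],0],[[0,0.0005,-0.030],0],[[0,0.0005,-0.031],0],[[0,0.0005,-0.031],0]]'; python3 - <<'E'
from h import *
togo(.5158,.1344,.215)
s=vision.camera("side"); crop(s,283,190,45,7,"pics/s2.png")
E
```

```text
time_s: 5.88
position: [0.5147, 0.1349, 0.2162]
tcp_rot: [180.0, 0.1, -102.0]
wrist_force: [1.2, -0.6, -0.5]
grip_width: 0.455
t 5.88 pos [0.5147 0.1349 0.2162] rot [ 1.7996e+02  7.0000e-02 -1.0196e+02] j1 6.8 j6 -71.3 F [ 1.2 -0.6 -0.5] M [-0.08 -0.72 -0.02] w 0.455
shift [ 0.0003 -0.0012  0.0012] turn None
```

View pics/s2.png

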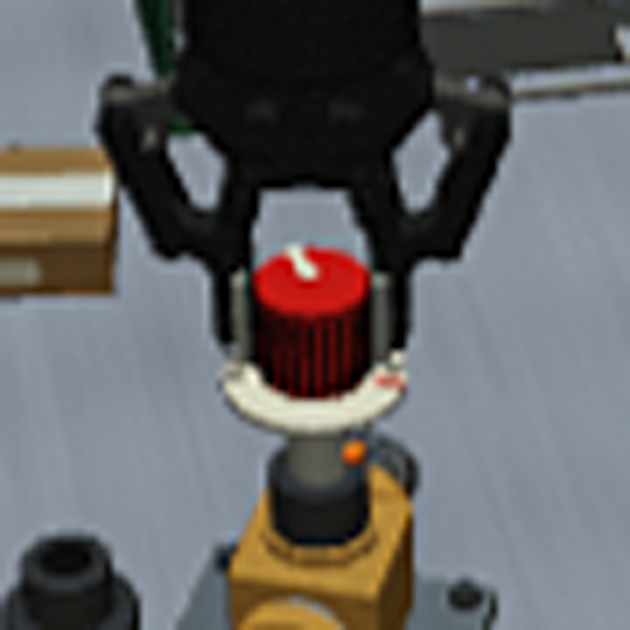

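The orange button shows at (353,452), just above the sleeve rim. I'll pull 2 mm more for certainty, then start the clockwise turn.

```bash
python3 -m crank '[[[0,0,-0.002],0],[[0,0,-0.002],0],[[0,0,-0.002],0]]'; python3 -m crank '[[[0,0,0],1],[[0,0,0],2],[[0,0,0],3],[[0,0,0],4],[[0,0,0],5],[[0,0,0],6],[[0,0,0],7],[[0,0,0],8],[[0,0,0],8],[[0,0,0],8]]'; python3 -c "
from h import *
togo(.515,.1349,.217)"
```

```text
time_s: 6.3
position: [0.5145, 0.1349, 0.2168]
tcp_rot: [179.9, 0.1, -102.0]
wrist_force: [6.8, 0.2, -18.1]
grip_width: 0.455
time_s: 7.55
position: [0.5114, 0.1377, 0.216]
tcp_rot: [179.5, -0.4, -165.8]
wrist_force: [-8.3, 15.5, 0.2]
grip_width: 0.451
t 7.55 pos [0.5114 0.1377 0.216 ] rot [ 179.45   -0.36 -165.82] j1 6.9 j6 -7.3 F [-8.3 15.5  0.2] M [3.27 1.68 0.07] w 0.451
shift [-0.0028 -0.0035 -0.001 ] turn None
```

Pull-up end stop confirmed at 18 N. The lateral force of about 17 N while turning shows the grip is some 4 mm off the dial's axis in y. I'll open, re-centre and regrip.

```bash
python3 -m crank '[[[0,0,0],0],[[0,0,0],0],[[0,0,0],0],[[0,0,0],0],[[0,0,0],0]]' 0.065; python3 - <<'E'
from h import *
togo(.5154,.139,.214)
s=vision.camera("side"); crop(s,283,190,45,7,"pics/s3.png")
t=vision.camera("top"); 
E
```

```text
time_s: 8.18
position: [0.5115, 0.1375, 0.216]
tcp_rot: [179.5, -0.4, -165.8]
wrist_force: [1.3, 0.2, 0.3]
grip_width: 0.763
t 8.18 pos [0.5115 0.1375 0.216 ] rot [ 179.46   -0.35 -165.83] j1 6.9 j6 -7.3 F [1.3 0.2 0.3] M [-0.04 -0.01  0.02] w 0.763
shift [-0.0042  0.0005  0.002 ] turn None
```

View pics/s3.png

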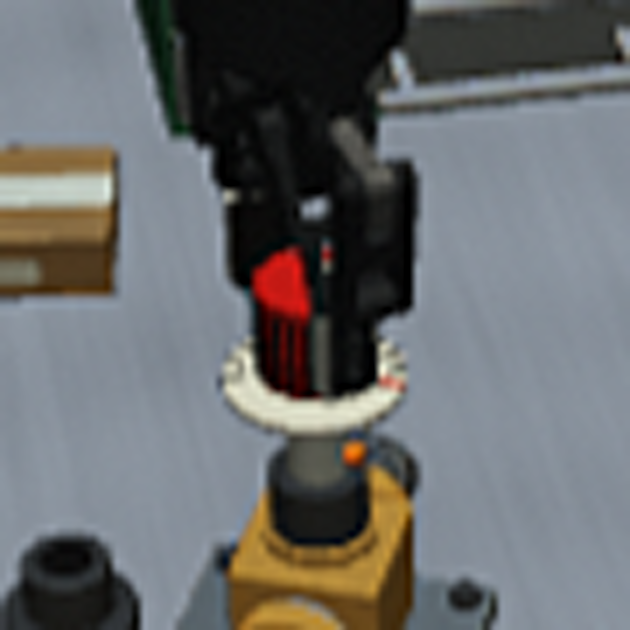

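The button is still out at (353,452) and the stem stayed up. Re-centring to about (0.5155, 0.139), then closing.

```bash
python3 -m crank '[[[-0.0042,0.0005,0],0],[[-0.0042,0.0005,0],0],[[-0.0042,0.0005,0],0]]'; python3 -m crank '[[[0,0,0],0],[[0,0,0],0],[[0,0,0],0],[[0,0,0],0],[[0,0,0],0],[[0,0,0],0]]' 0.03 40;  python3 -c "
from h import *
togo(.515,.139,.216)"
```

```text
time_s: 8.65
position: [0.5154, 0.1391, 0.2159]
tcp_rot: [179.5, -0.4, -165.8]
wrist_force: [1.2, -0.3, -0.2]
grip_width: 0.76
time_s: 9.4
position: [0.5153, 0.1392, 0.2159]
tcp_rot: [179.4, -0.4, -165.8]
wrist_force: [-0.4, 2.1, -1.1]
grip_width: 0.453
t 9.4 pos [0.5153 0.1392 0.2159] rot [ 179.44   -0.37 -165.82] j1 7.0 j6 -7.2 F [-0.4  2.1 -1.1] M [0.45 0.13 0.01] w 0.453
shift [ 0.0004 -0.0001 -0.0001] turn None
```

Nearly force-free, so it is centred now. Continuing clockwise.

```bash
python3 -m crank '[[[0,0,0],1],[[0,0,0],2],[[0,0,0],3],[[0,0,0],4],[[0,0,0],5],[[0,0,0],6],[[0,0,0],6],[[0,0,0],6]]'; python3 -c "
from h import *
togo(.5153,.1392,.216)"; python3 -m crank '[[[0,0,0],0.5],[[0,0,0],1],[[0,0,0],1],[[0,0,0],1]]'; python3 -c "
from h import *
togo(.5153,.1392,.216)"
```

```text
time_s: 10.4
position: [0.5155, 0.1396, 0.2159]
tcp_rot: [179.8, -0.7, 146.4]
wrist_force: [1.0, 5.1, -1.6]
grip_width: 0.452
t 10.4 pos [0.5155 0.1396 0.2159] rot [179.84  -0.68 146.37] j1 7.0 j6 40.7 F [ 1.   5.1 -1.6] M [ 1.29 -0.35  0.09] w 0.452
shift [-0.     -0.0004 -0.0001] turn None
time_s: 10.9
position: [0.5156, 0.1397, 0.2159]
tcp_rot: [179.9, -0.7, 138.5]
wrist_force: [0.3, 4.3, -2.4]
grip_width: 0.455
t 10.9 pos [0.5156 0.1397 0.2159] rot [179.91  -0.7  138.53] j1 7.0 j6 48.5 F [ 0.3  4.3 -2.4] M [ 1.1  -0.39 -0.24] w 0.455
shift [-0.0001 -0.0006 -0.0001] turn None
```

```bash
for i in 1 2; do python3 -m crank '[[[0,0,0],0.4],[[0,0,0],0.8],[[0,0,0],0.8]]' >/dev/null; python3 -c "
from h import *
togo(.5153,.1392,.216)"; done; python3 - <<'E'
from h import *
s=vision.camera("side"); t=vision.camera("top")
a=[]
for c,(u,v) in((t,proj(t,[.5155,.139,.17])),(s,proj(s,[.5155,.139,.16]))):
    u,v=int(u),int(v); w=32; a.append(cv2.resize(c["image"][v-w:v+w,u-w:u+w,::-1],(400,400),interpolation=cv2.INTER_CUBIC))
cv2.imwrite("pics/z4.png",np.hstack(a))
E
```

```text
t 11.28 pos [0.5156 0.1398 0.2159] rot [179.98  -0.7  132.26] j1 7.0 j6 54.8 F [ 1.1  3.6 -2.3] M [ 0.92 -0.37 -0.03] w 0.452
shift [-0.0002 -0.0006 -0.0001] turn None
t 11.65 pos [0.5156 0.1397 0.216 ] rot [-179.93   -0.68  126.01] j1 7.0 j6 61.0 F [ 0.3  3.4 -1.2] M [ 0.64 -0.13  0.16] w 0.454
shift [-0.0002 -0.0005 -0.    ] turn None
```

View pics/z4.png

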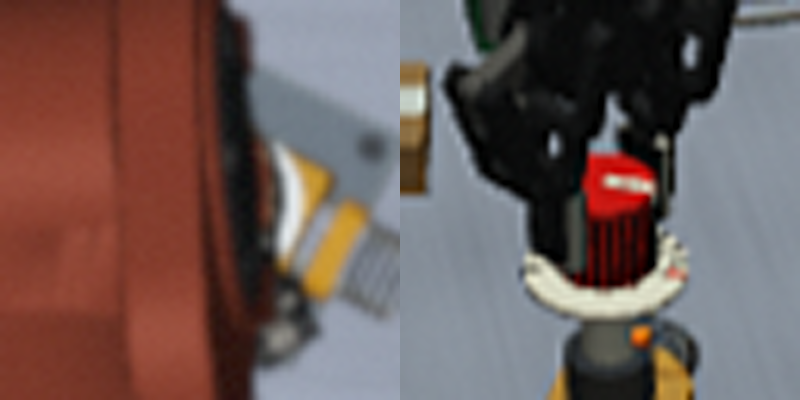

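The top view is blocked by the arm. Side view: pointer from (605,182) to (655,188), red mark at (675,273), button out at (642,335). Working out the pointer's angle.

```bash
cat >> h.py <<'E'
def pointer(show=True,z=.170,axis=(.5155,.139)):
    c=vision.camera("side"); i=c["image"].astype(int)
    o=proj(c,[*axis,z]); u0,v0=int(o[0]),int(o[1])
    sub=i[v0-9:v0+8,u0-9:u0+10]; m=(sub.min(2)>150)
    n,l,st,ce=cv2.connectedComponentsWithStats(m.astype(np.uint8))
    for k in range(1,n):
        if st[k,4]<3: continue
        v,u=np.nonzero(l==k); w=at_z(c,u+u0-9,v+v0-9,z) if 0 else np.array([at_z(c,a+u0-9,b+v0-9,z) for a,b in zip(u,v)])
        d=w-w.mean(0); e=np.linalg.svd(d[:,:2])[2][0]; g=w.mean(0)[:2]-axis
        e=e if e@g>0 else -e
        print("px",(u.mean()+u0-9).round(1),(v.mean()+v0-9).round(1),"n",len(u),"centroid off mm",(g*1e3).round(1),"axis ang",np.degrees(np.arctan2(e[1],e[0])).round(1),"centroid ang",np.degrees(np.arctan2(g[1],g[0])).round(1),"ctr",o.round(1))
E
python3 - <<'E'
from h import *
pointer()
c=vision.camera("side"); o=proj(c,[.5155,.139,.17])
for a in(-46,-37,-28,-19,-10,8):
    p=proj(c,[.5155+.02*np.cos(np.radians(a)),.139+.02*np.sin(np.radians(a)),.17]); print(a,(p-o).round(2))
m=proj(c,[.5155+.03*np.cos(np.radians(-28)),.139+.03*np.sin(np.radians(-28)),.131]);print("ctr",o,"mark expected",m)
b=proj(c,[.5155,.139,.16]).astype(int); print("crop org",b-32, "tip px",(255/6.25,188/6.25)+b-32,"in",(205/6.25,182/6.25)+b-32,"mark",(275/6.25,273/6.25)+b-32)
E
```

```text
px 283.5 184.5 n 4 centroid off mm [3.7 0.9] axis ang 80.9 centroid ang 14.3 ctr [282.  184.9]
px 288.2 185.2 n 4 centroid off mm [14.2 -4.3] axis ang -50.9 centroid ang -16.9 ctr [282.  184.9]
-46 [6.88 2.78]
-37 [7.58 2.11]
-28 [8.08 1.4 ]
-19 [8.38 0.65]
-10 [ 8.48 -0.11]
8 [ 8.04 -1.59]
ctr [282.01667864 184.89895437] mark expected [294.37150685 200.3799849 ]
crop org [250 156] tip px [290.8  186.08] in [282.8  185.12] mark [294.   199.68]
```

The pointer is at about −25° against the mark at −28°, so at or very near the stop. Pushing a bit further to feel it.

```bash
for i in 1 2; do python3 -m crank '[[[0,0,0],0.4],[[0,0,0],0.8],[[0,0,0],0.8]]' >/dev/null; python3 -c "
from h import *
togo(.5153,.1392,.216)"; done; python3 -c "
from h import *
pointer()"
```

```text
t 12.22 pos [0.5159 0.1391 0.216 ] rot [-179.85   -0.6   119.63] j1 7.0 j6 67.4 F [ 3.1 -1.4 -3.2] M [-0.31 -0.52  0.9 ] w 0.454
shift [ 0.0004 -0.0005 -0.    ] turn None
t 12.6 pos [0.5161 0.1388 0.216 ] rot [-179.78   -0.53  113.35] j1 7.0 j6 73.7 F [ 2.2 -1.8 -0.9] M [-0.23 -0.41  0.94] w 0.456
shift [ 0.0007 -0.0005  0.    ] turn None
px 284.6 184.7 n 7 centroid off mm [ 6.  -0.4] axis ang -30.8 centroid ang -4.0 ctr [282.  184.9]
```

A steady 0.9 N m with the grip slipping means it is firmly on the stop. Backing off 72° (9 units), checking, then opening.

```bash
python3 -m crank '[[[0,0,0],-1],[[0,0,0],-2],[[0,0,0],-3],[[0,0,0],-4],[[0,0,0],-5],[[0,0,0],-6],[[0,0,0],-7],[[0,0,0],-8],[[0,0,0],-9],[[0,0,0],-9]]' >/dev/null;  python3 -c "
from h import *
togo(.5153,.1392,.216)
pointer()
c=vision.camera('side'); crop(c,282,185,32,10,'pics/s5.png')
o=proj(c,[.5155,.139,.17])
for a in(26,35,44,53,62):
    p=proj(c,[.5155+.02*np.cos(np.radians(a)),.139+.02*np.sin(np.radians(a)),.17]); print(a,(p-o).round(2),(10*(p-[250,153])).round())
print(10*(o-[250,153]))"
```

```text
t 13.9 pos [0.5161 0.1392 0.2161] rot [ 179.51   -0.36 -174.61] j1 7.0 j6 1.6 F [ 2.6  4.5 -1.7] M [ 0.7  -0.27  0.07] w 0.453
shift [0.0008 0.0001 0.0001] turn None
26 [ 6.84 -2.91] [389. 290.]
35 [ 5.97 -3.47] [380. 284.]
44 [ 4.97 -3.94] [370. 280.]
53 [ 3.85 -4.31] [359. 276.]
62 [ 2.63 -4.58] [346. 273.]
[320.16678638 318.9895437 ]
```

View pics/s5.png

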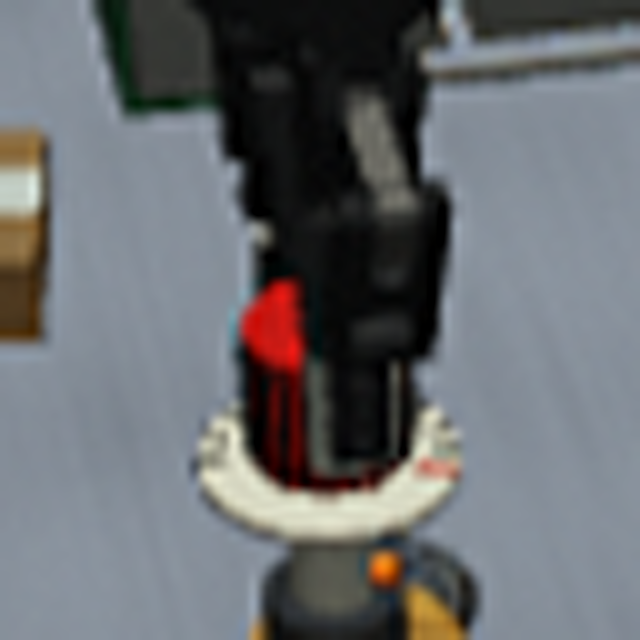

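The finger hides the pointer; the button is out at (385,568). Releasing, rising and moving clear for a top view.

```bash
python3 -m crank '[[[0,0,0],0],[[0,0,0],0],[[0,0,0],0],[[0,0,0],0],[[0,0,0],0],[[0,0,0],0],[[0,0,0],0],[[0,0,0],0]]' 0.085; python3 -m crank '[[[0,0,-0.03],0],[[0,0,-0.07],0],[[0,0,-0.11],0],[[0,0,-0.12],0],[[0,0,-0.12],0]]'; python3 -m crank '[[[0.06,0,0],0],[[0.12,0,0],0],[[0.18,0,0],0],[[0.2,0,0],0],[[0.2,0,0],0],[[0.2,0,0],0]]'; python3 - <<'E'
from h import *
togo(.5153,.1392,.216)
t=vision.camera("top"); s=vision.camera("side")
a=[]
for c,(u,v),w in((t,proj(t,[.5155,.139,.17]),25),(s,proj(s,[.5155,.139,.15]),32)):
    u,v=int(u),int(v); a.append(cv2.resize(c["image"][v-w:v+w,u-w:u+w,::-1],(400,400),interpolation=cv2.INTER_CUBIC))
cv2.imwrite("pics/z6.png",np.hstack(a))
pointer()
E
```

```text
time_s: 15.0
position: [0.5161, 0.1392, 0.2161]
tcp_rot: [179.5, -0.4, -174.8]
wrist_force: [-0.0, -0.3, 0.4]
grip_width: 0.992
time_s: 15.62
position: [0.5171, 0.1383, 0.3361]
tcp_rot: [179.5, -0.3, -174.8]
wrist_force: [-0.4, 0.6, -0.6]
grip_width: 0.995
time_s: 16.38
position: [0.3186, 0.12, 0.3367]
tcp_rot: [179.5, -0.3, -174.8]
wrist_force: [-0.1, -0.1, 1.1]
grip_width: 0.992
t 16.38 pos [0.3186 0.12   0.3367] rot [ 179.52   -0.34 -174.77] j1 7.9 j6 2.7 F [-0.1 -0.1  1.1] M [-0.02 -0.01 -0.06] w 0.992
shift [-1.983e-01  1.000e-04  1.195e-01] turn None
px 284.8 181.6 n 10 centroid off mm [ 8.8 12.3] axis ang 54.2 centroid ang 54.3 ctr [282.  184.9]
```

View pics/z6.png

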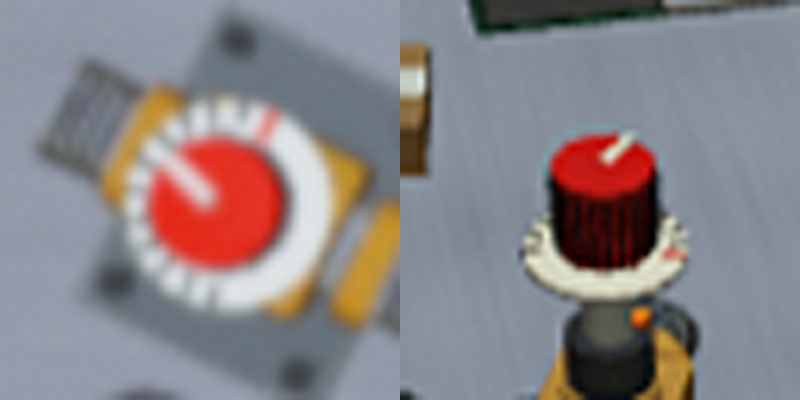

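Top view: pointer tip at (168,153) from centre (216,203), about +45°; red mark at (268,122), about −27°. That is about 72°, but the side estimate (54°) disagrees somewhat, so I'll fit both the initial and final images.

```bash
python3 - <<'E'
from h import *
from scipy.optimize import minimize
def run(c,img,z,axis0,hw):
    # subpixel: render model pointer line (10..? mm) score = min-channel brightness sampled along ray, over angle & centre from disc fit
    i=img.astype(float); g=i[...,1]
    sat=(i[...,0]-i[...,1])
    ang=np.radians(np.arange(-180,180,1)); r=np.linspace(.006,.0165,12)
    best=[]
    for dx in np.arange(-4,5)*1e-3:
      for dy in np.arange(-6,7)*1e-3:
        a=(axis0[0]+dx,axis0[1]+dy)
        P=np.array([proj(c,[a[0]+.018*np.cos(t),a[1]+.018*np.sin(t),z]) for t in np.linspace(0,6.28,24)])
        # disc: inside red bright, outside not: contrast between r=18 and r=23mm
        Q=np.array([proj(c,[a[0]+.023*np.cos(t),a[1]+.023*np.sin(t),z]) for t in np.linspace(0,6.28,24)])
        S=lambda p:cv2.remap(sat.astype(np.float32),p[:,0].astype(np.float32)[None],p[:,1].astype(np.float32)[None],1).mean()
        best.append((S(P)-S(Q),a))
    a=max(best)[1]
    sc=[]
    for t in ang:
        p=np.array([proj(c,[a[0]+q*np.cos(t),a[1]+q*np.sin(t),z]) for q in r]).astype(np.float32)
        sc.append(cv2.remap(g.astype(np.float32),p[:,0][None],p[:,1][None],1).mean())
    sc=np.array(sc); k=sc.argmax(); w=np.clip(sc-.5*sc.max(),0,None); w[np.abs((np.arange(len(sc))-k+180)%360-180)>40]=0
    m=np.degrees(np.angle((w*np.exp(1j*ang)).sum())); print("axis",np.round(a,4),"pointer",round(m,1),"peak",np.degrees(ang[k]).round(0))
for n in("top","side"):
    c=vision.camera(n)
    old=cv2.imread(f"pics/{n}0.png")[:,:,::-1]
    print(n); run(c,old,.140,(.5155,.137),0); run(c,c["image"],.170,(.5155,.137),0)
    # red mark
    i=c["image"].astype(int)
    o=proj(c,[.5155+.028*np.cos(-.47),.138+.028*np.sin(-.47),.131]); u0,v0=np.round(o).astype(int)
    ctr=proj(c,[.5155,.138,.131]); sub=i[v0-4:v0+5,u0-4:u0+5]; w=np.clip(sub[...,0]-sub[...,1]-40,0,None).astype(float)
    if n=="top":
        vv,uu=np.mgrid[v0-4:v0+5,u0-4:u0+5]; q=at_z(c,(w*uu).sum()/w.sum(),(w*vv).sum()/w.sum(),.131)
        wh=None; print("mark at",q.round(4))
E
```

```text
top
axis [0.5155 0.138 ] pointer 99.4 peak 100.0
axis [0.5155 0.138 ] pointer 48.4 peak 48.0
mark at [0.5337 0.131  0.131 ]
side
axis [0.5155 0.14  ] pointer 95.5 peak 96.0
axis [0.5155 0.138 ] pointer 57.0 peak 56.0
```

Top says about 48°, side about 57°, against an expected 44–45° for click 4. That is too ambiguous, so I'll use slope-based PCA of the pointer (independent of the centre) and the plate ring for the mark.

```bash
python3 - <<'E'
from h import *
def warp(c,img,z,a,k=8000,h=.045):
    # orthographic rectified patch at height z: k px per m; image up=+x, left=+y
    n=int(2*h*k); s=np.array([[-h,-h],[-h,h],[h,h],[h,-h]])
    src=np.float32([proj(c,[a[0]+p,a[1]+q,z]) for p,q in s]); dst=np.float32([[(h-q)*k,(h-p)*k] for p,q in s])
    return cv2.warpPerspective(np.ascontiguousarray(img),cv2.getPerspectiveTransform(src,dst),(n,n),flags=cv2.INTER_CUBIC).astype(float)
k=8000;h=.045
yy,xx=np.mgrid[:720,:720]; X=(360-yy)/8.;Y=(360-xx)/8.   # mm
def pca(W,m):
    w=np.where(m,W,0); mx=(w*X).sum()/w.sum(); my=(w*Y).sum()/w.sum()
    C=np.cov(np.stack([X.ravel(),Y.ravel()]),aweights=w.ravel()); e=np.linalg.eigh(C)[1][:,1]
    if e@[mx,my]<0:e=-e
    return (round(mx,1),round(my,1)),np.degrees(np.arctan2(e[1],e[0])).round(1),np.degrees(np.arctan2(my,mx)).round(1)
tiles=[]
for n in("top","side"):
    c=vision.camera(n)
    for tag,img,zt in(("old",cv2.imread(f"pics/{n}0.png")[:,:,::-1],.140),("new",c["image"],.170)):
        # disc centre from red mask (incl. hull) on top face
        a=np.array([.5155,.1385])
        for _ in range(4):
            P=warp(c,img,zt,a); m=((P[...,0]-P[...,1]>70)&(P[...,0]>165)&(np.hypot(X,Y)<26)).astype(np.uint8)
            ct=np.vstack([q for q in cv2.findContours(m,0,2)[0] if len(q)>60]); (u,v),r=cv2.minEnclosingCircle(cv2.convexHull(ct)); a=a+[(360-v)/k,(360-u)/k]
        P=warp(c,img,zt,a); W=np.clip(P[...,1]-90,0,None)
        print(n,tag,"axis",a.round(4),"r",round(r/8,1),"pointer centroid, PCA, centroid ang",*pca(W,np.hypot(X,Y)<15.5))
        zp=zt-.039+.0; Q=warp(c,img,zp,a); D=Q[...,0]-Q[...,1]; rr=np.hypot(X,Y)
        T=np.degrees(np.arctan2(Y,X)); mk=(rr>25)&(rr<31)&(abs(T+28)<25); w=np.where(mk,np.clip(D-30,0,None)*(Q[...,2]>100),0)
        print("   mark ang",np.degrees(np.arctan2((w*Y).sum(),(w*X).sum())).round(1),"w",round(w.sum()))
        if tag=="new": tiles.append(P[130:590,130:590]); 
        if n=="top" and tag=="new": tiles.append(Q[60:660,60:660])
cv2.imwrite("pics/z7.png",np.hstack([cv2.resize(np.clip(t,0,255).astype(np.uint8)[:,:,::-1],(266,266)) for t in tiles]))
E
```

```text
top old axis [0.516  0.1381] r 19.9 pointer centroid, PCA, centroid ang (np.float64(-1.9), np.float64(8.3)) 99.9 102.6
   mark ang -24.6 w 41181
top new axis [0.5159 0.1379] r 20.2 pointer centroid, PCA, centroid ang (np.float64(5.3), np.float64(6.7)) 46.3 51.6
   mark ang -24.2 w 59218
side old axis [0.5159 0.1408] r 20.3 pointer centroid, PCA, centroid ang (np.float64(-1.1), np.float64(8.8)) 99.6 97.3
   mark ang -21.5 w 91368
side new axis [0.5156 0.1394] r 20.0 pointer centroid, PCA, centroid ang (np.float64(5.3), np.float64(7.1)) 50.0 53.2
   mark ang -21.9 w 54547
```

View pics/z7.png

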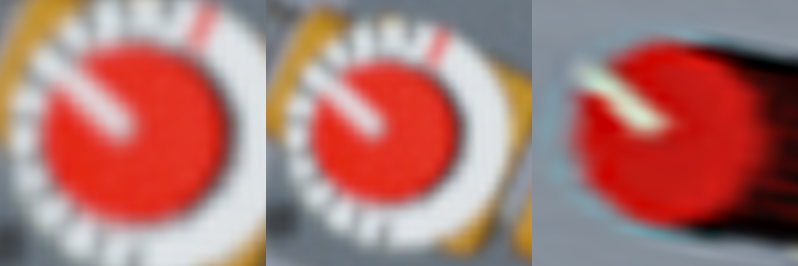

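Mark-relative pointer angles: top 46.3+24.2 = 70.5°, side 50.0+21.9 = 71.9°. Both mean click 4 (72°). At the start the same measure gave 124.5° and 121.1°, click 7. The button is out and the gripper is clear, so I'm handing in.

```bash
python3 -c "
from bench import manip
print(manip.hand_in())"
```

```text
the job is handed in; nothing more can be done
None
```

The valve is set and the job is handed in at about 16.5 s. The stem is locked up and the red dial is resting in the fourth click. No verdict was reported.

- **Pull up:** I pulled the dial up to the end of its travel, which I felt as about 18 N. The orange button showed out above the sleeve rim then and in every later view.
- **Turn to the stop:** The first grip was about 4 mm off the dial's axis and the side force reached about 17 N. I let go, re-centred, gripped again and turned clockwise until the grip slipped against a steady 0.9 N m at the stop.
- **Back off:** I turned 72° counter-clockwise, let go, rose and moved clear.

**Last checks:** The pointer relative to the red mark measured 70.5° in the top camera and 71.9° in the side camera; four clicks is 72°. An earlier, cruder fit gave pointer directions of 48° (top) and 57° (side), about 75° and 85° from the red mark. I took those as errors in locating the dial's centre, because the later measure does not depend on it.

The gripper was open, about 20 cm away, with wrist force near zero. The arm did not go near the blue dial or the other things on the counter, but I did not measure their positions again at the end.

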